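# Square a brush-holder block into the gluing jig and hold it there

## Task

Pick up the pale wooden brush-holder block, set it flat on the white panel of the gluing jig with its long side along the long metal fence, and slide it snugly into the corner so that it presses on both metal fences at once with a light push, about 10 newtons on each, never slammed. Keep it pressed there for three seconds without a break and finish while still holding it pressed against both: do not let go or ease off. Leave the jar, the bottle and the compact where they stand.

Things in the scene. Friction and masses are not known exactly. Their poses are not given: they have to be found in the camera images.
- block: loose pale wooden brush-holder block, 66 mm long (its x) by 46 mm wide (its y) by 64 mm tall (its z), 0.12 to 0.24 kg, with four black drilled brush holes in its top; either end may face the end fence. Origin: centre of its underside, which starts on the table, upright, turned up to 0.6 rad from the world axes.
- jig: gluing jig, screwed down: plywood base 210 x 170 x 12 mm, on it a white panel 160 x 120 x 6 mm (its top 18 mm above the table) and two aluminium fences that meet at a right angle; both slippery (friction 0.2, may take 5 N of a push). Origin: centre of the underside of the plywood; x along the 210 mm side towards the end fence, y towards the long fence.
- long_fence: rigid aluminium bar 150 mm long (its x), 12 mm thick (y), fixed on the jig along the jig's x; its top is 24 mm above the white panel. Origin: centre of its underside, 6 mm behind its working face, which looks to the jig's -y.
- end_fence: rigid aluminium bar 110 mm long (its x), 12 mm thick (y), fixed on the jig along the jig's y; its top is 24 mm above the white panel. Origin: centre of its underside, 6 mm behind its working face, which looks to the jig's -x.
- corner (a point): inside corner of the two fences at the panel's top; axes as the jig's. End fence's face at x = 0, long fence's at y = 0; the panel runs 160 mm to -x and 120 mm to -y. The seated block's origin lies at x = -33, y = -23, z = 0 mm, its x parallel to this x, either way round. A flat pink mark, 50 x 30 mm, shows the place.
- jar: bystander: clear glass jar with white lid, 62 mm across, 75 mm tall; origin: centre of its underside.
- bottle: bystander: small amber bottle with black cap, 50 mm across, 85 mm tall; origin: centre of its underside.
- compact: bystander: flat round teal compact with pink centre, 72 mm across, 18 mm tall; origin: centre of its underside.

How it is judged:
On the way, in this order (a step that is already met when the one before it is completed fails the run):
1. the block is lifted clear of the table (height (world z) of block above 0.03 m), for 0.1 s.
2. the block sits flat and square in the corner, pressed against both fences by the fingers, for 2 s (x of block in the frame of corner between -0.0365 and -0.0295 m and y of block in the frame of corner between -0.0265 and -0.0195 m and z of block in the frame of corner between -0.003 and 0.003 m and angle between block's own z axis and vertical below 0.06 rad and angle between the x axis of block and the x axis of corner, either way round below 0.06 rad and contact force between block and long_fence above 1.5 N and contact force between block and end_fence above 1.5 N and contact force between the fingers and block above 1 N), for 2 s.
At the end, for the whole second after the job is handed in: The fingers still press the block: flat on the panel (3 mm, 0.06 rad), square (0.06 rad), within 3.5 mm of the corner place in x and y, over 1.5 N on each fence at once, at rest, after 2 s of the same without a break; jar, bottle and compact within 20 mm of their starts (all of step 2 and linear speed of block below 0.01 m/s and distance of each of jar, bottle, compact from where it was at the start of the episode below 0.02 m); the arm keeps its last pose, push and grip.
It fails at once if the block is slammed or forced against a fence (over 45 N) (contact force between block and long_fence above 45 N or contact force between block and end_fence above 45 N).
It fails at once if a bystander is knocked over or pushed away (distance of any of jar, bottle, compact from where it was at the start of the episode above 0.02 m or angle between any of jar, bottle, compact's own z axis and vertical above 0.4 rad).
It also fails if it takes over 64 s, if anything falls off the work surface, if the arm or the gripper's body presses on something with over 40 N, if the wrist force passes 120 N, or if a joint passes its speed limit or range.

## Robot

A 6-joint arm with a two-finger parallel gripper is mounted at the origin on the work surface. World frame = base frame: x ahead of the robot, y to its left, z up, the work surface at z = 0. Lengths are in m, angles in rad, forces in N, time in s.
With the tool pointing down it reaches from about 0.375 to 0.9 m from the base axis. Payload 3.1 kg.
Tool frame: the origin (TCP) lies between the finger pads; the fingertips stand manip.finger_overhang ahead of it and the grasp point (between the pads) lies 5 mm behind it (manip.finger_overhang is the distance from the TCP to the fingertips, in m); z points along the fingers, y is the line along which they close (so a half turn about z gives the same grasp; the last joint's range is limited). The gripper opens to 85 mm and grips with 20 to 120 N. Pads are 22 mm wide; open, the fingers measure 114 mm over their backs; the gripper's body (76 mm by 85 mm) begins 54 mm behind the grasp point. The pads swing forward as they close: fully open they stand 13 mm farther back than shut.
Start: joints at [1.054, 0.527, 1.433, -0, 1.181, -0.178], TCP at [0.207, 0.59, 0.245] pointing down, gripper open.
Joint ranges: [-3.08, 3.08], [-0.75, 2.2], [0.22, 2.44], [-1.43, 4.57], [0, 2.65], [-2.85, 2.85]. Speed limits (rad/s): [2.79, 2.79, 3.14, 3.14, 3.14, 3.14].

## Interface

Orientations are given as a unit quaternion [x, y, z, w].
In Python, from station import manip gives the robot as it stands.
- The arm moves only by the tool drive_tool, never from a script. Its argument "plan" is a list of rows, each a list of 7 numbers: the shift along the tool's x, y, z in m, then the turn, a rotation vector about the tool's x, y, z in degrees, then the opening, from -1 (shut) to 1 (fully open). In form: [[x, y, z, wx, wy, wz, gripper], ...]. A call has 1 to 10 rows; each row shifts and turns the commanded pose from where the row before left it, along the tool's axes as they then stand; what a row does not reach is not made up. A row lasts 1/10 s, in which the tool goes at most 50 mm and 8.59 degrees, less where a joint would pass 70% of its speed; a pose out of reach is approached as far as the arm can. A call is refused whole if a number of a shift passes 0.05 or a number of a turn 8.59, either way. A call with a gripper value outside its range is refused whole. The fingers move at their own pace and stop on an object; "newtons" is the grip in N (left out, the last holds). Time passes only in rows, so rows that do not move let the fingers close. It gives the time, the measured TCP pose, the force, the opening and the grip force at its end, in the units of the state.
- manip.sense(): the state, without advancing time (a new reading comes with each control period).
- manip.snapshot(name): name is "scene" or "side" or "wrist"; returns a dict with "image" (400x640x3 uint8, red, green, blue), "z_map" (400x640 float32, m along the optical axis (not along the pixel's ray), 0 where there is no reading), "fov_y" (degrees; the focal length in pixels is half the picture's height over the tangent of half this angle, whatever the lens; pixels are square), "cx", "cy" (the principal point, pixels), "k1" (the pictures are not rectified: a ray, as slopes to the right and down, at radius r is drawn at 1 + k1 r^2 times it, then the intrinsics apply), "extrinsics" (4x4, takes a point from camera to world coordinates); the wrist camera has in their place "mount" (4x4, takes a point from camera to tool coordinates, whose origin is the TCP and whose axes are the flange's). Camera axes: x right, y up, looking along -z (the intrinsics and any distortion apply to the point x, -y, -z); pixel columns grow to the right and rows downward; lengths in m; the calibration is good to about 2 mm. A picture is of the moment at which its call begins: read the wrist's pose just before it.
- manip.sign_off(): hands the job in; it is judged then, once.
The state is a dict: "t": time; "q": joint angles; "qd": joint speeds; "tau": joint torques, N m; "tcp_pos": TCP position; "tool_rot": TCP orientation; "force": force on the tool from outside, world axes, zero at the start; "ft_torque": the same for the moment, N m; "finger_gap": opening from 0.0 (shut) to 1.0 (fully open); "gripper_force": force on a finger pad.
Only numpy, scipy, OpenCV 4.12 (cv2) and the standard library are available. Lean on these libraries where they do the work, as an engineer would, in place of code of your own. Each camera call takes 0.05 s, during which the arm holds its last target. There are 200 camera calls.

## Working session

There is one attempt and no reset: what is moved stays moved. The work goes in short steps, Python scripts to look and compute and a tool call to move; the robot and the scene stay as the last step left them, time stands still between calls to the robot, and variables do not carry over. Pictures are saved under pics/ and viewed, at most 10 in all, crops included, and the job is handed in when it is done.

Besides the shell and the picture viewer there is one more tool, called after "Emit:" as name(argument=value, ...) on one line, values as JSON. drive_tool: Moves the arm, as the interface text tells. Its arguments: {"type":"object","properties":{"plan":{"type":"array"},"newtons":{"type":"number"}},"required":["plan"]}

```bash
ls; mkdir -p pics
cat > h.py <<'E'
import numpy as np,cv2
from station import manip
from scipy.spatial.transform import Rotation as R
def snap(n):
    s=manip.sense(); d=manip.snapshot(n)
    if 'mount' in d:
        T=np.eye(4);T[:3,:3]=R.from_quat(s['tool_rot']).as_matrix();T[:3,3]=s['tcp_pos'];d['E']=T@np.array(d['mount'])
    else: d['E']=np.array(d['extrinsics'])
    return d
def rays(d,uv):
    uv=np.asarray(uv,float).reshape(-1,1,2);f=200/np.tan(np.radians(d['fov_y'])/2)
    K=np.array([[f,0,d['cx']],[0,f,d['cy']],[0,0,1]])
    p=cv2.undistortPoints(uv,K,np.array([d['k1'],0,0,0,0.]))[:,0]
    return np.c_[p[:,0],-p[:,1],-np.ones(len(p))]
def plane(d,uv,z):
    v=rays(d,uv)@d['E'][:3,:3].T;o=d['E'][:3,3]
    return o+v*((z-o[2])/v[:,2])[:,None]
def depthpts(d):
    vv,uu=np.mgrid[0:400,0:640];uv=np.c_[uu.ravel(),vv.ravel()]
    P=rays(d,uv)*d['z_map'].reshape(-1,1)
    return (P@d['E'][:3,:3].T+d['E'][:3,3]).reshape(400,640,3)
def save(d,n): cv2.imwrite('pics/'+n,cv2.cvtColor(d['image'],cv2.COLOR_RGB2BGR))
E
python3 - <<'E'
from h import *
print(manip.sense(),manip.finger_overhang)
for n in('scene','side','wrist'):
    d=snap(n);save(d,n+'0.png');print(n,d['E'].round(3).tolist(),d['fov_y'],d['k1'])
a=[cv2.imread(f'pics/{n}0.png') for n in('scene','side','wrist')]
E
```

```text
pics
{'t': 0.0, 'q': array([ 1.05447952e+00,  5.28447008e-01,  1.43391669e+00, -2.99454427e-05,
        1.18135910e+00, -1.78484613e-01]), 'qd': array([-3.98962151e-04,  4.59666121e-04, -8.43082101e-04,  8.60727277e-05,
        1.34188955e-03,  7.95779819e-04]), 'tau': array([ 5.61482138e-04, -4.42356634e+01, -1.78028029e+01, -3.34375809e-04,
        8.62095156e-03, -5.51554663e-06]), 'tcp_pos': array([0.2067795 , 0.58907864, 0.24434076]), 'tool_rot': array([ 1.68108259e-01,  9.85767964e-01, -1.00615983e-03, -3.49590814e-04]), 'force': array([-0.18763753,  0.21023779,  0.00118067]), 'ft_torque': array([ 0.05442229, -0.00262804, -0.03967599]), 'gripper_force': 0.0, 'finger_gap': 0.9945016100859709} 0.014
scene [[-0.135, -0.605, 0.785, 1.354], [0.991, -0.077, 0.112, 0.086], [-0.008, 0.793, 0.61, 0.698], [0.0, 0.0, 0.0, 1.0]] 48.49048098856756 -0.04775438701719518
side [[-0.992, 0.062, -0.114, 0.416], [-0.129, -0.554, 0.823, 0.813], [-0.012, 0.83, 0.557, 0.601], [0.0, 0.0, 0.0, 1.0]] 46.46767956354549 -0.021979176790507517
wrist [[0.331, -0.894, -0.303, 0.129], [0.944, 0.313, 0.108, 0.617], [-0.002, -0.322, 0.947, 0.373], [0.0, 0.0, 0.0, 1.0]] 58.72944794354159 0.0013141005624558817
```

View pics/scene0.png

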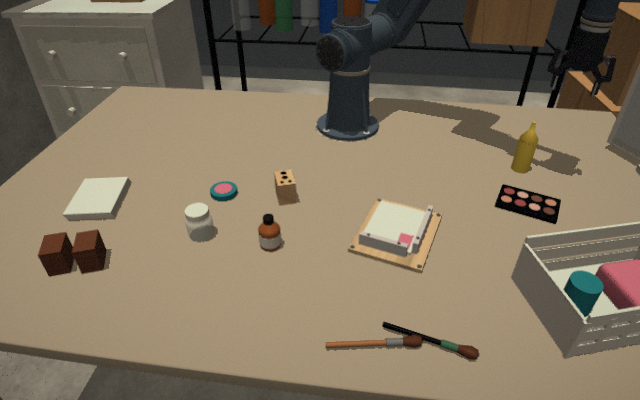

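View pics/side0.png

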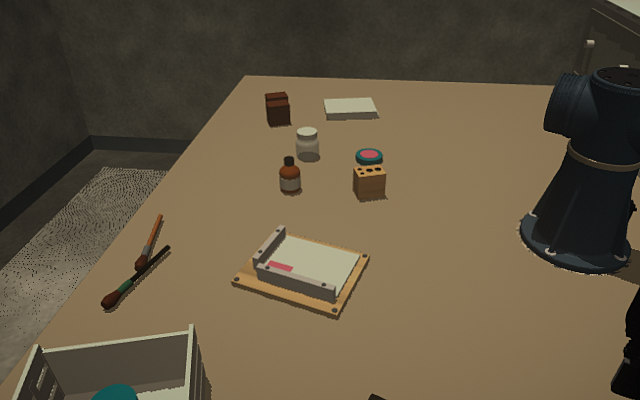

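The scene view shows the block at (285,187), with the compact at (224,190) and the bottle at (269,235). The jig is at (398,232) with its pink mark at (405,239). In the side view the block is at (369,182), the jig at (300,270), the end fence at the left (+x) and the long fence nearest the camera (+y).

Run:
```python
from h import *
for n in('scene','side'):
    d=snap(n);P=depthpts(d);hsv=cv2.cvtColor(d['image'],cv2.COLOR_RGB2HSV)
    X,Y,Z=P[...,0],P[...,1],P[...,2];ok=d['z_map']>0
    c={'scene':dict(block=(285,187),compact=(224,190),bottle=(269,235),jar=(199,222),jig=(398,232)),'side':dict(block=(369,182),compact=(369,156),bottle=(290,178),jar=(307,145),jig=(300,270))}[n]
    for k,(u,v) in c.items():
        p=P[v,u];r=.16 if k=='jig' else .05
        m=ok&(np.hypot(X-p[0],Y-p[1])<r)&(Z>.008)
        if k=='jig':
            f=ok&(np.hypot(X-p[0],Y-p[1])<r)&(abs(Z-.042)<.003)
            lab,L=cv2.connectedComponents(f.astype(np.uint8))
            for i in range(1,lab):
                q=np.c_[X[L==i],Y[L==i]]
                if len(q)>15:print(n,'fence',len(q),cv2.minAreaRect((q*1000).astype(np.float32)))
            b=ok&(np.hypot(X-p[0],Y-p[1])<r)&(abs(Z-.014)<.008)
            print(n,'base',cv2.minAreaRect((np.c_[X[b],Y[b]]*1000).astype(np.float32)))
            H,S,V=cv2.split(hsv);pk=m&(S>70)&((H>165)|(H<5))
            print(n,'pink',plane(d,np.argwhere(pk)[:,::-1].mean(0),.018),pk.sum(),cv2.minAreaRect((plane(d,np.argwhere(pk)[:,::-1],.018)[:,:2]*1000).astype(np.float32)))
        else:
            zt=np.percentile(Z[m],98);t=m&(Z>zt-.006)
            print(n,k,'top',zt.round(4),'rect',cv2.minAreaRect((np.c_[X[t],Y[t]]*1000).astype(np.float32)),t.sum())
```

```text
scene block top 0.0651 rect ((437.16900634765625, -125.56372833251953), (52.73712921142578, 46.14649200439453), 20.53580093383789) 219
scene compact top 0.0203 rect ((436.08502197265625, -295.9547424316406), (67.6409683227539, 71.97417449951172), 14.960954666137695) 337
scene bottle top 0.0852 rect ((617.0729370117188, -128.3242950439453), (24.24959373474121, 22.61517906188965), 15.493143081665039) 72
scene jar top 0.0768 rect ((602.9806518554688, -300.23681640625), (51.348880767822266, 53.95661163330078), 27.018747329711914) 292
scene fence 221 ((542.495361328125, 217.8214111328125), (12.496037483215332, 150.7190704345703), 73.36827087402344)
scene fence 209 ((609.3499755859375, 126.46647644042969), (108.15408325195312, 16.544883728027344), 73.32134246826172)
scene base ((540.2161254882812, 160.76068115234375), (171.1192169189453, 217.21873474121094), 73.99789428710938)
scene pink [[0.57521372 0.17889023 0.018     ]] 123 ((580.4627685546875, 176.6138153076172), (29.050817489624023, 45.717830657958984), 73.22554779052734)
side block top 0.0648 rect ((426.5013427734375, -126.942352294
[... 264 characters left out ...]
3684082031), (20.99510383605957, 25.038776397705078), 10.445035934448242) 55
side jar top 0.0756 rect ((597.6783447265625, -296.7099609375), (53.85540008544922, 47.15573501586914), 16.7168025970459) 163
side fence 256 ((607.9532470703125, 128.54812622070312), (111.10765075683594, 13.535355567932129), 73.05172729492188)
side fence 484 ((542.2617797851562, 219.36343383789062), (15.131546020507812, 149.78173828125), 73.64047241210938)
side base ((538.8120727539062, 161.49456787109375), (173.17628479003906, 211.5588836669922), 73.59133911132812)
side pink [[0.57920023 0.1691088  0.018     ]] 133 ((579.2780151367188, 168.96885681152344), (14.739656448364258, 48.52819061279297), 74.42273712158203)
```

View pics/wrist0.png

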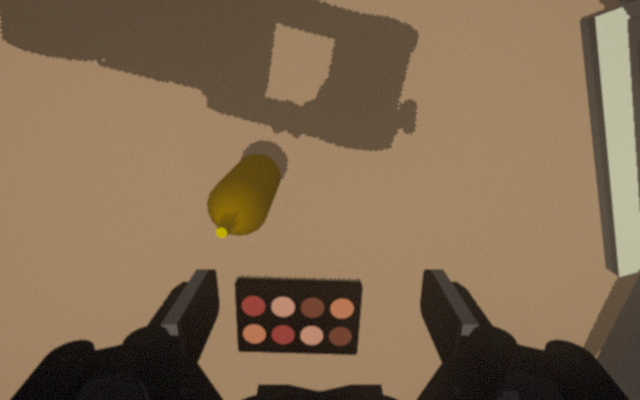

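The wrist view shows only the palette (298,315) and the yellow bottle (245,190), neither of which I need. The depth sizes match what's given: the block is 66x47 at z 0.065 and the fences are 150 and 110 long at z 0.042. I'm moving over the jig next for a closer look.

Emit:
drive_tool(plan=[[-0.038,-0.028,0,0,0,0,1],[-0.038,-0.028,0,0,0,0,1],[-0.038,-0.028,0,0,0,0,1],[-0.038,-0.028,0,0,0,0,1],[-0.038,-0.028,0,0,0,0,1],[-0.038,-0.028,0,0,0,0,1],[-0.038,-0.028,0,0,0,0,1],[-0.038,-0.028,0,0,0,0,1],[-0.038,-0.028,0,0,0,0,1],[-0.038,-0.028,0,0,0,0,1]])

```text
t: 1.25
tcp_pos: [0.4737, 0.1978, 0.2455]
tool_rot: [0.168, 0.986, 0.0, 0.0]
force: [1.2, 0.8, 0.1]
finger_gap: 0.995
gripper_force: 0.0
```

Emit:
drive_tool(plan=[[0,0,0,0,0,0,1],[0,0,0,0,0,0,1],[0,0,0,0,0,0,1]])

```text
t: 1.55
tcp_pos: [0.4719, 0.2002, 0.2451]
tool_rot: [0.168, 0.986, 0.0, -0.001]
force: [-0.3, 1.2, 0.9]
finger_gap: 0.998
gripper_force: 0.0
```

```bash
cat >> h.py <<'E'
def topfit(d,z,tol,c,r):
    P=depthpts(d);m=(d['z_map']>0)&(abs(P[...,2]-z)<tol)&(np.hypot(P[...,0]-c[0],P[...,1]-c[1])<r)
    n,L=cv2.connectedComponents(m.astype(np.uint8));out=[]
    for i in range(1,n):
        q=P[L==i]
        if len(q)>60: out.append((len(q),q[:,2].mean().round(4),cv2.minAreaRect((q[:,:2]*1000).astype(np.float32))))
    return out
def go(p,yaw):
    "tool shift and turn (deg about tool z) to reach world p, tool-y heading yaw deg"
    s=manip.sense();M=R.from_quat(s['tool_rot']).as_matrix()
    y=np.degrees(np.arctan2(M[1,1],M[0,1]))
    return 'shift',(M.T@(np.array(p)-s['tcp_pos'])).round(4),'turnz',round(-((yaw-y+180)%360-180),2),'tilt',M[:,2].round(4),'F',s['force'].round(1),'t',s['t']
E
python3 - <<'E'
from h import *
d=snap('wrist');save(d,'w1.png');print(manip.sense()['tcp_pos'])
for o in topfit(d,.042,.004,(.56,.17),.16):print(o)
for o in topfit(d,.018,.003,(.54,.16),.16):print(o)
print(go((.427,-.126,.245),111.5))
E
```

```text
[0.47172135 0.20054258 0.24518499]
(1689, np.float64(0.0421), ((541.6163940429688, 219.952392578125), (12.142745971679688, 149.8393096923828), 73.5638656616211))
(1152, np.float64(0.0418), ((607.3587646484375, 128.637939453125), (109.87596130371094, 14.22961711883545), 73.32206726074219))
(15495, np.float64(0.0181), ((527.740966796875, 160.90711975097656), (132.1775665283203, 162.01571655273438), 73.14192199707031))
('shift', array([-6.55e-02, -3.23e-01,  2.00e-04]), 'turnz', np.float64(-40.77), 'tilt', array([-1.e-03,  2.e-04, -1.e+00]), 'F', array([-0.3,  0.4, -0.1]), 't', 1.6)
```

View pics/w1.png

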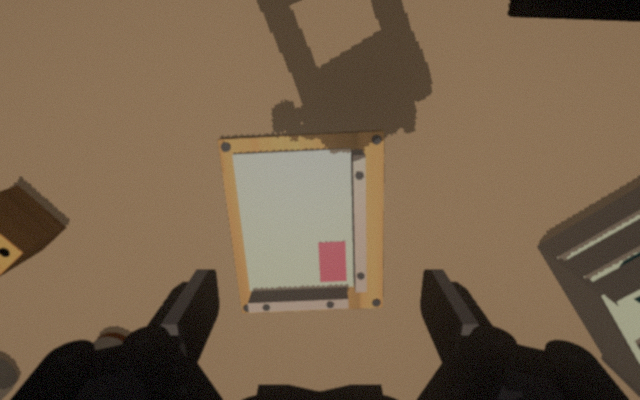

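The wrist view shows the jig with the pink mark at (332,261), the long fence along column 360 and the end fence along row 302. The seated block should be at about (0.581, 0.178), with jig x at -16.5°. Next is the block.

Emit:
drive_tool(plan=[[-0.008,-0.04,0,0,0,0,1],[-0.008,-0.04,0,0,0,0,1],[-0.008,-0.04,0,0,0,0,1],[-0.008,-0.04,0,0,0,0,1],[-0.008,-0.04,0,0,0,0,1],[-0.008,-0.04,0,0,0,0,1],[-0.008,-0.04,0,0,0,0,1],[-0.008,-0.04,0,0,0,0,1]])

```text
t: 2.4
tcp_pos: [0.4268, -0.1234, 0.2455]
tool_rot: [0.167, 0.986, 0.0, 0.0]
force: [1.1, 0.0, -0.2]
finger_gap: 1.002
gripper_force: 0.0
```

Emit:
drive_tool(plan=[[0,0,0,0,0,-8.2,1],[0,0,0,0,0,-8.2,1],[0,0,0,0,0,-8.2,1],[0,0,0,0,0,-8.2,1],[0,0,0,0,0,-8.2,1],[0,0,0,0,0,0,1],[0,0,0,0,0,0,1],[0,0,0,0,0,0,1]])

```text
t: 3.2
tcp_pos: [0.4272, -0.1229, 0.2453]
tool_rot: [-0.187, 0.982, 0.0, -0.0]
force: [0.1, 0.1, 0.4]
finger_gap: 0.997
gripper_force: 0.0
```

Run:
```python
from h import *
d=snap('wrist');save(d,'w2.png');print(manip.sense()['tcp_pos'],manip.sense()['q'].round(2))
for o in topfit(d,.064,.005,(.43,-.126),.06):print(o)
print(go((.427,-.126,.049),111.5))
```

```text
[ 0.4272134  -0.12306712  0.24535024] [-0.53  0.29  1.87  0.    0.99 -2.48]
(3664, np.float64(0.0641), ((425.7055969238281, -128.58250427246094), (66.12675476074219, 45.972999572753906), 19.92649269104004))
('shift', array([ 0.0013, -0.0026,  0.1964]), 'turnz', np.float64(0.11), 'tilt', array([ 0., -0., -1.]), 'F', array([ 0.7,  0.3, -0.5]), 't', 3.25)
```

View pics/w2.png

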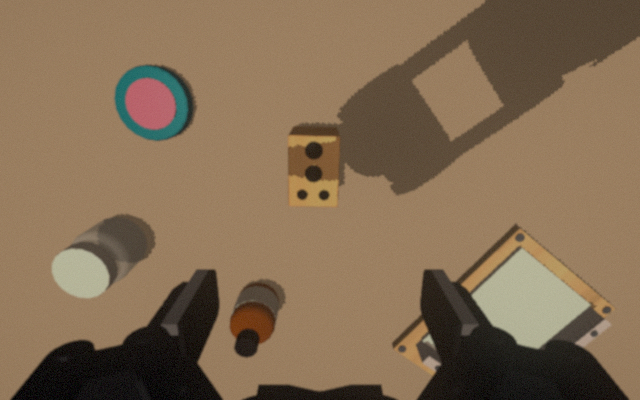

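The wrist view shows the block top at (314,170), well clear of the bottle, compact and jar. It measures 66.1x46.0 at z 0.064, with its centre at (0.4257, -0.1286) and yaw 19.9°. I'll descend and grip it.

Emit:
drive_tool(plan=[[0.0034,-0.0046,0.02,0,0,1.7,1],[0,0,0.03,0,0,0,1],[0,0,0.03,0,0,0,1],[0,0,0.03,0,0,0,1],[0,0,0.03,0,0,0,1],[0,0,0.025,0,0,0,1],[0,0,0.02,0,0,0,1],[0,0,0.014,0,0,0,1],[0,0,0,0,0,0,1],[0,0,0,0,0,0,1]])

```text
t: 4.25
tcp_pos: [0.4258, -0.1291, 0.0463]
tool_rot: [-0.173, 0.985, 0.0, -0.0]
force: [0.6, -0.8, 0.6]
finger_gap: 0.999
gripper_force: 0.0
```

Emit:
drive_tool(plan=[[0,0,0,0,0,0,-1],[0,0,0,0,0,0,-1],[0,0,0,0,0,0,-1],[0,0,0,0,0,0,-1],[0,0,0,0,0,0,-1],[0,0,0,0,0,0,-1],[0,0,0,0,0,0,-1],[0,0,0,0,0,0,-1],[0,0,0,0,0,0,-1],[0,0,0,0,0,0,-1]], newtons=50)

```text
t: 5.25
tcp_pos: [0.4262, -0.1294, 0.0473]
tool_rot: [-0.173, 0.985, -0.001, 0.001]
force: [0.5, 0.3, 5.9]
finger_gap: 0.529
gripper_force: 51.9
```

Emit:
drive_tool(plan=[[0,0,-0.01,0,0,0,-1],[0,0,-0.02,0,0,0,-1],[0,0,-0.03,0,0,0,-1],[0,0,-0.03,0,0,0,-1],[0,0,-0.02,0,0,0,-1],[0,0,-0.01,0,0,0,-1],[0,0,0,0,0,0,-1],[0,0,0,0,0,0,-1],[0,0,0,0,0,0,-1]])

```text
t: 6.15
tcp_pos: [0.4249, -0.1287, 0.1653]
tool_rot: [-0.173, 0.985, 0.001, -0.001]
force: [-0.1, -0.2, -1.6]
finger_gap: 0.529
gripper_force: 51.4
```

Run:
```python
from h import *
s=manip.sense();print(s['tcp_pos'],s['force'],s['finger_gap'])
for n in('wrist','scene','side'):
    d=snap(n);P=depthpts(d)
    hsv=cv2.cvtColor(d['image'],cv2.COLOR_RGB2HSV)
    m=(d['z_map']>0)&(np.hypot(P[...,0]-s['tcp_pos'][0],P[...,1]-s['tcp_pos'][1])<.055)&(P[...,2]>.09)&(hsv[...,1]>70)&(abs(hsv[...,0].astype(int)-16)<8)
    q=P[m];print(n,len(q),np.percentile(q[:,2],[1,50,98]).round(4)) 
    if n=='wrist':
        t=q[abs(q[:,2]-np.median(q[:,2]))<.006];A=np.c_[t[:,:2]-t[:,:2].mean(0),np.ones(len(t))];print('slope',np.linalg.lstsq(A,t[:,2],rcond=None)[0],cv2.minAreaRect((t[:,:2]*1000).astype(np.float32)))
        save(d,'w3.png')
# target: 25 mm off each fence
J=np.radians(-16.5);jx=np.array([np.cos(J),np.sin(J)]);jy=np.array([-np.sin(J),np.cos(J)])
print(go(np.r_[np.array([.5812,.1779])-.015*jx-.015*jy,.147],73.5))
```

```text
[ 0.4249248  -0.12867262  0.16532196] [-0.08862758 -0.21808245 -1.60495975] 0.529251000572405
wrist 33942 [0.1261 0.1823 0.2294]
slope [0.00677865 0.00518222 0.18211802] ((424.7668762207031, -128.09283447265625), (67.38211059570312, 72.73606872558594), 20.333200454711914)
scene 788 [0.1195 0.1709 0.2882]
side 2180 [0.1212 0.2059 0.3471]
('shift', array([-0.2303,  0.232 ,  0.0185]), 'turnz', np.float64(36.44), 'tilt', array([-0.0019,  0.0012, -1.    ]), 'F', array([ 0.2, -0.6, -1.8]), 't', 6.3)
```

View pics/w3.png

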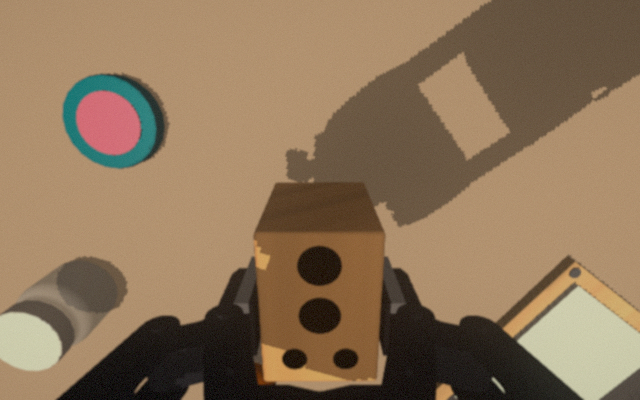

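The block hangs upright and centred between the pads, with its top at (320,300), z 0.182 and underside about 47 mm below the TCP. I'll carry it over the panel.

Emit:
drive_tool(plan=[[-0.014,0.014,0,0,0,0,-1],[-0.028,0.028,0,0,0,0,-1],[-0.032,0.032,0,0,0,0,-1],[-0.032,0.032,0,0,0,0,-1],[-0.032,0.032,0,0,0,0,-1],[-0.032,0.032,0,0,0,0,-1],[-0.032,0.032,0,0,0,0,-1],[-0.018,0.018,0,0,0,0,-1],[-0.01,0.012,0,0,0,0,-1],[0,0,0,0,0,0,-1]])

```text
t: 7.3
tcp_pos: [0.5627, 0.1688, 0.1655]
tool_rot: [-0.174, 0.985, 0.0, -0.0]
force: [0.6, -0.8, -1.5]
finger_gap: 0.531
gripper_force: 51.5
```

Emit:
drive_tool(plan=[[0,0,0,0,0,4,-1],[0,0,0,0,0,8,-1],[0,0,0,0,0,8,-1],[0,0,0,0,0,8,-1],[0,0,0,0,0,6,-1],[0,0,0,0,0,2.4,-1],[0,0,0,0,0,0,-1],[0,0,0,0,0,0,-1],[0,0,0,0,0,0,-1]])

```text
t: 8.2
tcp_pos: [0.5625, 0.1666, 0.1662]
tool_rot: [0.143, 0.99, -0.0, -0.0]
force: [-1.1, 0.2, -1.0]
finger_gap: 0.531
gripper_force: 51.7
```

```bash
cat >> h.py <<'E'
J=np.radians(-16.5);jx=np.array([np.cos(J),np.sin(J)]);jy=np.array([-np.sin(J),np.cos(J)])
SEAT=np.array([.5812,.1779])
def st():
    s=manip.sense();p=s['tcp_pos'];f=s['force'];e=p[:2]-SEAT
    print('t',round(s['t'],2),'off jig',(e@jx).round(4),(e@jy).round(4),'z',p[2].round(4),'F jig',(f[:2]@jx).round(2),(f[:2]@jy).round(2),f[2].round(2),'T',s['ft_torque'].round(2),'grip',round(s['gripper_force'],1))
E
python3 - <<'E'
from h import *
st();print(go(np.r_[SEAT-.015*jx-.015*jy,.147],73.5))
d=snap('wrist');print(topfit(d,.182,.006,manip.sense()['tcp_pos'][:2],.06)[-1:]);save(d,'w4.png')
d=snap('side');save(d,'s4.png')
E
```

```text
t 8.2 off jig -0.0148 -0.0161 z 0.1662 F jig -1.1 -0.09 -1.01 T [ 0.04  0.01 -0.01] grip 51.7
('shift', array([0.0002, 0.0011, 0.0192]), 'turnz', np.float64(0.03), 'tilt', array([-7.e-04, -2.e-04, -1.e+00]), 'F', array([-1.1,  0.2, -1. ]), 't', 8.2)
[(20502, np.float64(0.1828), ((562.2796020507812, 167.47671508789062), (72.66981506347656, 67.0201416015625), 74.09029388427734))]
```

View pics/s4.png

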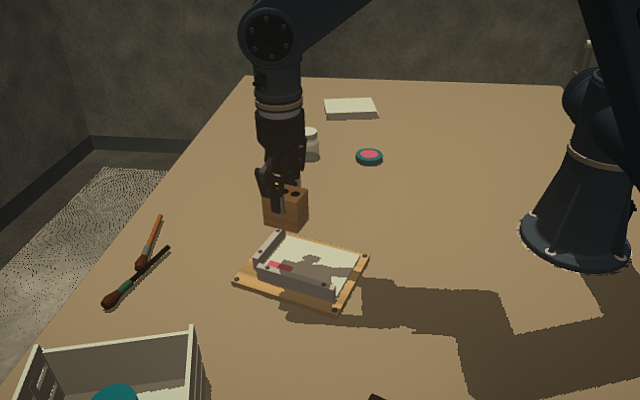

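The side view shows the block at (286,208), square above the panel. I'll lower it in steps.

Emit:
drive_tool(plan=[[0,0,0.01,0,0,0,-1],[0,0,0.02,0,0,0,-1],[0,0,0.02,0,0,0,-1],[0,0,0.02,0,0,0,-1],[0,0,0.012,0,0,0,-1],[0,0,0.007,0,0,0,-1],[0,0,0.003,0,0,0,-1],[0,0,0,0,0,0,-1],[0,0,0,0,0,0,-1]])

```text
t: 9.2
tcp_pos: [0.5634, 0.1676, 0.075]
tool_rot: [0.143, 0.99, 0.0, 0.001]
force: [0.4, -1.2, -1.8]
finger_gap: 0.529
gripper_force: 51.6
```

Emit:
drive_tool(plan=[[0,0,0.002,0,0,0,-1],[0,0,0.001,0,0,0,-1],[0,0,0.001,0,0,0,-1],[0,0,0.001,0,0,0,-1],[0,0,0,0,0,0,-1],[0,0,0,0,0,0,-1],[0,0,0,0,0,0,-1]])

```text
t: 9.9
tcp_pos: [0.5628, 0.1675, 0.0693]
tool_rot: [0.143, 0.99, -0.0, 0.0]
force: [0.6, -0.0, -0.9]
finger_gap: 0.532
gripper_force: 51.6
```

```bash
python3 -c "
from h import *
st()"
```

```text
t 9.9 off jig -0.0147 -0.0153 z 0.0693 F jig 0.6 0.14 -0.94 T [ 0.04  0.05 -0.03] grip 51.6
```

Emit:
drive_tool(plan=[[0,0,0.001,0,0,0,-1],[0,0,0.001,0,0,0,-1],[0,0,0.001,0,0,0,-1],[0,0,0,0,0,0,-1],[0,0,0,0,0,0,-1]])

```text
t: 10.4
tcp_pos: [0.5627, 0.1674, 0.0662]
tool_rot: [0.143, 0.99, -0.0, -0.0]
force: [-0.1, -0.3, -1.3]
finger_gap: 0.532
gripper_force: 51.6
```

Emit:
drive_tool(plan=[[0,0,0.001,0,0,0,-1],[0,0,0,0,0,0,-1],[0,0,0,0,0,0,-1]])

```text
t: 10.7
tcp_pos: [0.5628, 0.1675, 0.0653]
tool_rot: [0.143, 0.99, 0.0, 0.0]
force: [0.2, 0.5, -1.4]
finger_gap: 0.528
gripper_force: 51.5
```

Emit:
drive_tool(plan=[[0,0,0.0007,0,0,0,-1],[0,0,0,0,0,0,-1],[0,0,0,0,0,0,-1]])

```text
t: 11.0
tcp_pos: [0.5628, 0.1675, 0.0653]
tool_rot: [0.143, 0.99, 0.0, 0.0]
force: [-1.6, -0.2, 5.0]
finger_gap: 0.53
gripper_force: 52.2
```

Emit:
drive_tool(plan=[[0,0,0.0007,0,0,0,-1],[0,0,0,0,0,0,-1],[0,0,0,0,0,0,-1]])

```text
t: 11.3
tcp_pos: [0.5628, 0.1675, 0.0653]
tool_rot: [0.143, 0.99, 0.0, 0.0]
force: [-2.3, -0.3, 9.7]
finger_gap: 0.53
gripper_force: 52.9
```

The block is on the panel with about 10 N down. Next I slide toward the long fence (+tool y), then the end fence (-tool x).

Emit:
drive_tool(plan=[[-0.001,0.001,-0.0004,0,0,0,-1],[-0.002,0.002,0,0,0,0,-1],[-0.002,0.002,0,0,0,0,-1],[-0.002,0.002,0,0,0,0,-1],[-0.002,0.002,0,0,0,0,-1],[-0.001,0.001,0,0,0,0,-1],[-0.001,0.001,0,0,0,0,-1],[0,0,0,0,0,0,-1],[0,0,0,0,0,0,-1]])

```text
t: 12.2
tcp_pos: [0.5758, 0.1747, 0.0653]
tool_rot: [0.143, 0.99, -0.0, -0.0]
force: [-4.0, -1.3, 9.2]
finger_gap: 0.532
gripper_force: 52.7
```

```bash
python3 -c "
from h import *
st()"
```

```text
t 12.2 off jig -0.0043 -0.0046 z 0.0653 F jig -3.42 -2.38 9.22 T [-0.24  0.47  0.02] grip 52.7
```

Emit:
drive_tool(plan=[[0,0.001,-0.0003,0,0,0,-1],[0,0.001,0,0,0,0,-1],[0,0.001,0,0,0,0,-1],[0,0,0,0,0,0,-1],[0,0,0,0,0,0,-1]])

```text
t: 12.7
tcp_pos: [0.5775, 0.1773, 0.0653]
tool_rot: [0.143, 0.99, -0.0, 0.0]
force: [-1.1, -2.1, 6.2]
finger_gap: 0.529
gripper_force: 52.4
```

Emit:
drive_tool(plan=[[0,0.0005,0,0,0,0,-1],[0,0.0005,0,0,0,0,-1],[0,0,0,0,0,0,-1],[0,0,0,0,0,0,-1]])

```text
t: 13.1
tcp_pos: [0.5778, 0.1779, 0.0653]
tool_rot: [0.143, 0.99, -0.001, 0.0]
force: [-1.5, -3.2, 6.6]
finger_gap: 0.53
gripper_force: 52.4
```

```bash
python3 -c "
from h import *
st()"
```

```text
t 13.1 off jig -0.0032 -0.001 z 0.0653 F jig -0.56 -3.52 6.62 T [-0.51  0.25 -0.01] grip 52.4
```

Emit:
drive_tool(plan=[[0,0.0005,0,0,0,0,-1],[0,0,0,0,0,0,-1],[0,0,0,0,0,0,-1]])

```text
t: 13.4
tcp_pos: [0.5778, 0.1779, 0.0653]
tool_rot: [0.143, 0.99, -0.001, 0.0]
force: [-1.2, -4.3, 6.8]
finger_gap: 0.526
gripper_force: 52.5
```

Emit:
drive_tool(plan=[[0,0.0005,0,0,0,0,-1],[0,0,0,0,0,0,-1],[0,0,0,0,0,0,-1]])

```text
t: 13.7
tcp_pos: [0.5779, 0.178, 0.0653]
tool_rot: [0.143, 0.99, -0.001, 0.0]
force: [-1.6, -5.5, 7.7]
finger_gap: 0.53
gripper_force: 52.5
```

```bash
python3 -c "
from h import *
st()"
```

```text
t 13.7 off jig -0.0032 -0.0009 z 0.0653 F jig 0.01 -5.71 7.67 T [-1.01  0.32 -0.06] grip 52.5
```

The block is touching the long fence at about 5.7 N. Now the end fence.

Emit:
drive_tool(plan=[[-0.001,0,0,0,0,0,-1],[-0.001,0,0,0,0,0,-1],[-0.0005,0,0,0,0,0,-1],[0,0,0,0,0,0,-1],[0,0,0,0,0,0,-1]])

```text
t: 14.2
tcp_pos: [0.5781, 0.1779, 0.0654]
tool_rot: [0.143, 0.99, -0.001, -0.002]
force: [-5.9, -3.6, 10.8]
finger_gap: 0.53
gripper_force: 53.0
```

Emit:
drive_tool(plan=[[-0.0005,0,0,0,0,0,-1],[-0.0005,0,0,0,0,0,-1],[0,0,0,0,0,0,-1],[0,0,0,0,0,0,-1]])

```text
t: 14.6
tcp_pos: [0.5782, 0.1779, 0.0654]
tool_rot: [0.143, 0.99, -0.001, -0.003]
force: [-7.5, -3.3, 12.9]
finger_gap: 0.534
gripper_force: 53.2
```

```bash
python3 -c "
from h import *
st()"
```

```text
t 14.6 off jig -0.0029 -0.0009 z 0.0654 F jig -6.21 -5.33 12.89 T [-0.53  1.07 -0.07] grip 53.2
```

Motion along x has stopped at 6 N, 3 mm short of my estimate. I'll check with the cameras.

Run:
```python
from h import *
s=manip.sense()
ims=[]
for n,c in(('scene',(400,225)),('side',(285,250))):
    d=snap(n);P=depthpts(d);q=(P[...,:2]-SEAT)@np.c_[jx,jy]*1000;z=P[...,2]
    ok=(d['z_map']>0)&(abs(q).max(-1)<150)
    hsv=cv2.cvtColor(d['image'],cv2.COLOR_RGB2HSV)
    t=ok&(abs(z-.082)<.003)&(abs(q).max(-1)<50)&(hsv[...,1]>70)
    print(n,'blocktop x',np.percentile(q[t][:,0],[1,99]).round(1),'y',np.percentile(q[t][:,1],[1,99]).round(1),t.sum())
    f=ok&(abs(z-.042)<.003)
    e=f&(q[...,0]>25)&(q[...,1]<0);l=f&(q[...,1]>15)&(q[...,0]<0)
    print(' end x',np.percentile(q[e][:,0],[2,50,98]).round(1),' long y',np.percentile(q[l][:,1],[2,50,98]).round(1))
    u,v=c;ims.append(cv2.resize(d['image'][v-65:v+65,u-65:u+65],(400,400),interpolation=cv2.INTER_CUBIC))
save({'image':np.hstack(ims)},'c5.png')
```

```text
scene blocktop x [-32.1  32.6] y [-24.2  21.6] 372
 end x [31.  42.2 49.5]  long y [21.5 29.2 33.3]
side blocktop x [-35.9  16.8] y [-24.   36.3] 375
 end x [46.7 46.7 46.7]  long y [20.8 29.2 35.7]
```

View pics/c5.png

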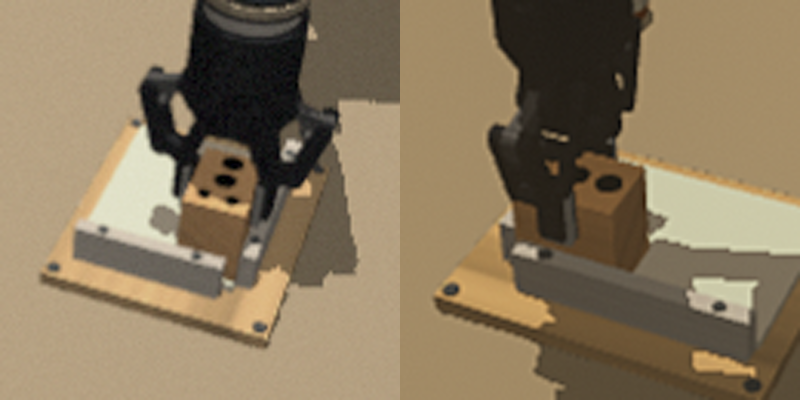

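The crops show the block's end touching the end fence (left crop around (225,265)) and its side along the long fence. The finger clears the fence top. The scene depth puts the block top within 1 mm of the seat, so the contact is real. I'll build the push up gently.

Emit:
drive_tool(plan=[[-0.0005,0.0005,-0.0003,0,0,0,-1],[-0.0005,0.0005,0,0,0,0,-1],[-0.0005,0.0005,0,0,0,0,-1],[0,0,0,0,0,0,-1],[0,0,0,0,0,0,-1],[0,0,0,0,0,0,-1]])

```text
t: 15.3
tcp_pos: [0.5783, 0.178, 0.0655]
tool_rot: [0.143, 0.99, -0.002, -0.005]
force: [-10.5, -6.6, 13.3]
finger_gap: 0.534
gripper_force: 53.4
```

```bash
python3 -c "
from h import *
st()"
```

```text
t 15.3 off jig -0.0028 -0.0007 z 0.0655 F jig -8.2 -9.32 13.25 T [-0.93  1.43 -0.01] grip 53.4
```

Emit:
drive_tool(plan=[[-0.0005,0.0005,-0.0005,0,0,0,-1],[-0.0005,0.0005,0,0,0,0,-1],[-0.0005,0,0,0,0,0,-1],[-0.0005,0,0,0,0,0,-1],[0,0,0,0,0,0,-1],[0,0,0,0,0,0,-1],[0,0,0,0,0,0,-1]])

```text
t: 16.0
tcp_pos: [0.5787, 0.178, 0.0657]
tool_rot: [0.142, 0.99, -0.003, -0.007]
force: [-13.1, -6.7, 15.7]
finger_gap: 0.531
gripper_force: 53.4
```

Run:
```python
from h import *
st();s=manip.sense();print(R.from_quat(s['tool_rot']).as_matrix()[:,2].round(4))
d=snap('wrist');P=depthpts(d);q=(P[...,:2]-SEAT)@np.c_[jx,jy]*1000;z=P[...,2]
t=(d['z_map']>0)&(abs(z-.082)<.006)&(abs(q[...,0])<34)&(abs(q[...,1])<18)
A=np.c_[q[t]/1000,np.ones(t.sum())];print('top plane slope x,y, height',np.linalg.lstsq(A,z[t],rcond=None)[0].round(4))
```

```text
t 16.0 off jig -0.0025 -0.0007 z 0.0657 F jig -10.64 -10.14 15.66 T [-1.18  1.8  -0.08] grip 53.4
[-0.0149 -0.0043 -0.9999]
top plane slope x,y, height [-0.0141 -0.0066  0.0826]
```

Both pushes are near 10 N, but the block is tipping forward by 0.8°. I'll take the tilt out with a small counter-turn.

Emit:
drive_tool(plan=[[0,0,0,-0.2,-0.3,0,-1],[0,0,0,-0.2,-0.3,0,-1],[0,0,0,0,-0.3,0,-1],[0,0,0,0,0,0,-1],[0,0,0,0,0,0,-1],[0,0,0,0,0,0,-1]])

```text
t: 16.65
tcp_pos: [0.5789, 0.1777, 0.0653]
tool_rot: [0.143, 0.99, -0.001, 0.001]
force: [-11.4, -8.4, 12.2]
finger_gap: 0.531
gripper_force: 53.3
```

```bash
cat >> h.py <<'E'
def tilt():
    st();s=manip.sense();print(R.from_quat(s['tool_rot']).as_matrix()[:,2].round(4))
    d=snap('wrist');P=depthpts(d);q=(P[...,:2]-SEAT)@np.c_[jx,jy]*1000;z=P[...,2]
    t=(d['z_map']>0)&(abs(z-.082)<.006)&(abs(q[...,0])<34)&(abs(q[...,1])<18)
    A=np.c_[q[t]/1000,np.ones(t.sum())];print('top plane slope x,y, height',np.linalg.lstsq(A,z[t],rcond=None)[0].round(4))
E
python3 -c "
from h import *
tilt()"
```

```text
t 16.65 off jig -0.0022 -0.0008 z 0.0653 F jig -8.54 -11.25 12.21 T [-1.37  1.83 -0.12] grip 53.3
[ 0.0023 -0.0023 -1.    ]
top plane slope x,y, height [-0.0007 -0.0001  0.0822]
```

Emit:
drive_tool(plan=[[-0.0005,0,-0.0003,0,-0.1,0,-1],[-0.0005,0,0,0,-0.1,0,-1],[-0.0005,0,0,0,0,0,-1],[0,0,0,0,0,0,-1],[0,0,0,0,0,0,-1],[0,0,0,0,0,0,-1]])

```text
t: 17.3
tcp_pos: [0.5797, 0.1775, 0.0653]
tool_rot: [0.143, 0.99, -0.001, 0.002]
force: [-11.2, -7.4, 12.4]
finger_gap: 0.528
gripper_force: 53.2
```

```bash
python3 -c "
from h import *
tilt()"
```

```text
t 17.3 off jig -0.0014 -0.0009 z 0.0653 F jig -8.64 -10.26 12.39 T [-1.12  2.03 -0.05] grip 53.2
[ 0.0041 -0.0031 -1.    ]
top plane slope x,y, height [-0.0001 -0.0016  0.0821]
```

The TCP moved 0.8 mm without any rise in force, so the x resistance may be mostly friction. I'll reduce the down force and creep on.

Emit:
drive_tool(plan=[[0,0,-0.0005,0,0,0,-1],[0,0,-0.0004,0,0,0,-1],[0,0,0,0,0,0,-1],[0,0,0,0,0,0,-1]])

```text
t: 17.75
tcp_pos: [0.5802, 0.1773, 0.0653]
tool_rot: [0.143, 0.99, -0.001, 0.003]
force: [-9.2, -7.7, 5.7]
finger_gap: 0.536
gripper_force: 52.4
```

```bash
python3 -c "
from h import *
tilt()"
```

```text
t 17.75 off jig -0.0008 -0.0008 z 0.0653 F jig -6.65 -10.02 5.65 T [-1.23  1.76 -0.06] grip 52.4
[ 0.0051 -0.0032 -1.    ]
top plane slope x,y, height [0.0048 0.0002 0.0821]
```

Emit:
drive_tool(plan=[[-0.0005,0,0,0,0,0,-1],[-0.0005,0,0,0,0,0,-1],[0,0,0,0,0,0,-1],[0,0,0,0,0,0,-1],[0,0,0,0,0,0,-1]])

```text
t: 18.3
tcp_pos: [0.5812, 0.177, 0.0653]
tool_rot: [0.143, 0.99, -0.001, 0.003]
force: [-8.3, -7.4, 5.9]
finger_gap: 0.528
gripper_force: 52.4
```

```bash
python3 -c "
from h import *
tilt()"
```

```text
t 18.3 off jig 0.0002 -0.0008 z 0.0653 F jig -5.85 -9.41 5.89 T [-1.27  1.71 -0.09] grip 52.4
[ 0.005  -0.0032 -1.    ]
top plane slope x,y, height [ 0.0112 -0.0009  0.0821]
```

It's sliding freely, so the end fence hadn't been reached. I'll keep creeping until the force climbs.

Emit:
drive_tool(plan=[[-0.0005,0,0,0,0,0,-1],[-0.0005,0,0,0,0,0,-1],[0,0,0,0,0,0,-1],[0,0,0,0,0,0,-1]])

```text
t: 18.75
tcp_pos: [0.5815, 0.1769, 0.0653]
tool_rot: [0.143, 0.99, -0.001, 0.002]
force: [-10.3, -7.2, 7.6]
finger_gap: 0.53
gripper_force: 52.6
```

Emit:
drive_tool(plan=[[-0.0005,0,0,0,0,0,-1],[-0.0005,0,0,0,0,0,-1],[0,0,0,0,0,0,-1],[0,0,0,0,0,0,-1]])

```text
t: 19.15
tcp_pos: [0.5815, 0.1769, 0.0653]
tool_rot: [0.143, 0.99, -0.001, 0.001]
force: [-11.9, -6.1, 7.7]
finger_gap: 0.532
gripper_force: 52.7
```

```bash
python3 -c "
from h import *
tilt()"
```

```text
t 19.15 off jig 0.0006 -0.0008 z 0.0653 F jig -9.64 -9.25 7.74 T [-0.99  2.   -0.18] grip 52.7
[ 0.0019 -0.0027 -1.    ]
top plane slope x,y, height [ 0.0104 -0.0014  0.0821]
```

That's real contact now: the TCP stopped at +0.6 mm and the force is rising. I'll add push in x to cover friction, with a little counter-turn.

Emit:
drive_tool(plan=[[-0.0005,0.0003,-0.0002,0,-0.1,0,-1],[-0.0005,0.0003,0,-0.1,-0.1,0,-1],[-0.0005,0,0,0,-0.1,0,-1],[-0.0005,0,0,0,0,0,-1],[0,0,0,0,0,0,-1],[0,0,0,0,0,0,-1],[0,0,0,0,0,0,-1]])

```text
t: 19.9
tcp_pos: [0.5816, 0.1769, 0.0653]
tool_rot: [0.143, 0.99, -0.001, 0.002]
force: [-14.5, -4.9, 9.6]
finger_gap: 0.531
gripper_force: 52.9
```

```bash
python3 -c "
from h import *
tilt()"
```

```text
t 19.9 off jig 0.0006 -0.0008 z 0.0653 F jig -12.55 -8.81 9.63 T [-0.99  2.54 -0.21] grip 52.9
[ 0.0029 -0.0028 -1.    ]
top plane slope x,y, height [ 0.0107 -0.0005  0.0821]
```

Emit:
drive_tool(plan=[[-0.0005,0.0005,0,0,0,0,-1],[0,0.0005,0,0,0,0,-1],[0,0.0003,0,0,0,0,-1],[0,0,0,0,0,0,-1],[0,0,0,0,0,0,-1],[0,0,0,0,0,0,-1]])

```text
t: 20.55
tcp_pos: [0.5816, 0.177, 0.0654]
tool_rot: [0.143, 0.99, -0.002, 0.001]
force: [-16.2, -9.3, 12.2]
finger_gap: 0.528
gripper_force: 53.2
```

Run:
```python
from h import *
tilt()
d=snap('scene');ims=[cv2.resize(d['image'][160:290,335:465],(400,400),interpolation=cv2.INTER_CUBIC)]
d=snap('wrist');ims.append(cv2.resize(d['image'][:,120:520],(400,400)))
save({'image':np.hstack(ims)},'c6.png')
```

```text
t 20.55 off jig 0.0007 -0.0007 z 0.0654 F jig -12.86 -13.54 12.16 T [-1.48  2.71 -0.2 ] grip 53.2
[ 9.0e-04 -4.3e-03 -1.0e+00]
top plane slope x,y, height [ 0.01   -0.0029  0.0821]
```

View pics/c6.png

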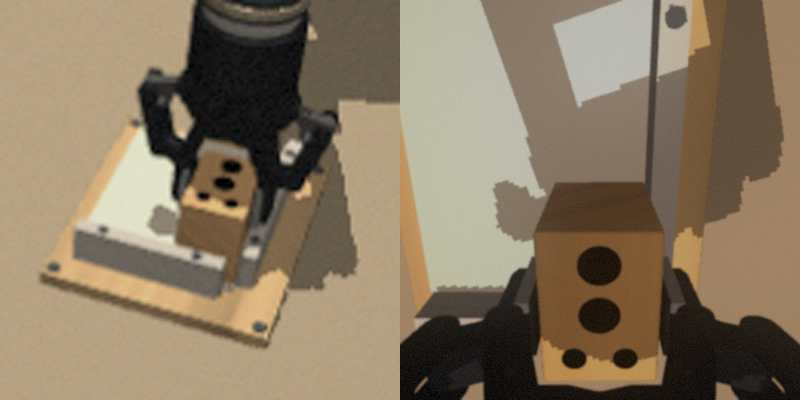

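The crops show the block flush in the corner, upright and parallel to the long fence (dark line at (650,100)) and against the end fence. The total push is about 13 N on each axis, including friction. I'll hold it for over 3 s.

Emit:
drive_tool(plan=[[0,0,0,0,0,0,-1],[0,0,0,0,0,0,-1],[0,0,0,0,0,0,-1],[0,0,0,0,0,0,-1],[0,0,0,0,0,0,-1],[0,0,0,0,0,0,-1],[0,0,0,0,0,0,-1],[0,0,0,0,0,0,-1],[0,0,0,0,0,0,-1],[0,0,0,0,0,0,-1]])

```text
t: 21.7
tcp_pos: [0.5816, 0.177, 0.0654]
tool_rot: [0.143, 0.99, -0.002, 0.001]
force: [-16.9, -8.4, 12.8]
finger_gap: 0.528
gripper_force: 53.2
```

Emit:
drive_tool(plan=[[0,0,0,0,0,0,-1],[0,0,0,0,0,0,-1],[0,0,0,0,0,0,-1],[0,0,0,0,0,0,-1],[0,0,0,0,0,0,-1],[0,0,0,0,0,0,-1],[0,0,0,0,0,0,-1],[0,0,0,0,0,0,-1],[0,0,0,0,0,0,-1],[0,0,0,0,0,0,-1]])

```text
t: 22.7
tcp_pos: [0.5816, 0.177, 0.0654]
tool_rot: [0.143, 0.99, -0.002, 0.001]
force: [-15.6, -8.9, 11.3]
finger_gap: 0.535
gripper_force: 53.2
```

Emit:
drive_tool(plan=[[0,0,0,0,0,0,-1],[0,0,0,0,0,0,-1],[0,0,0,0,0,0,-1],[0,0,0,0,0,0,-1],[0,0,0,0,0,0,-1],[0,0,0,0,0,0,-1],[0,0,0,0,0,0,-1],[0,0,0,0,0,0,-1],[0,0,0,0,0,0,-1],[0,0,0,0,0,0,-1]])

```text
t: 23.7
tcp_pos: [0.5816, 0.177, 0.0653]
tool_rot: [0.143, 0.99, -0.002, 0.001]
force: [-16.2, -9.3, 12.3]
finger_gap: 0.531
gripper_force: 53.2
```

Emit:
drive_tool(plan=[[0,0,0,0,0,0,-1],[0,0,0,0,0,0,-1],[0,0,0,0,0,0,-1],[0,0,0,0,0,0,-1],[0,0,0,0,0,0,-1]])

```text
t: 24.2
tcp_pos: [0.5816, 0.177, 0.0653]
tool_rot: [0.143, 0.99, -0.002, 0.001]
force: [-14.9, -8.7, 12.0]
finger_gap: 0.533
gripper_force: 53.2
```

```bash
python3 -c "
from h import *
st()
s=manip.sense();F=s['force'][:2]
if F@jx<-9 and F@jy<-9: print(manip.sign_off())"
```

```text
t 24.2 off jig 0.0007 -0.0007 z 0.0653 F jig -11.78 -12.57 11.97 T [-1.46  2.67 -0.24] grip 53.2
the job is handed in; nothing more can be done
None
```

I handed the job in at 24.2 s with the block flat and square in the corner and still gripped; the wrist force read about 12–13 N toward each fence (friction included) for over 3 s, and no verdict came back.

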